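Wedge the rocking tool chest

ROBOT

A 6-joint arm with a two-finger parallel gripper is mounted at the origin on the work surface. World frame = base frame: x ahead of the robot, y to its left, z up, the work surface at z = 0. Lengths are in mm, angles in rad, forces in N, time in s.
With the tool pointing down it reaches from about 225 to 725 mm from the base axis. Payload 3.1 kg.
Tool frame: the origin (TCP) lies on the centre line of the jaws, within the pads' length; the fingertips stand 17 mm ahead of it and the grasp point (between the pads) lies 2 mm behind it; z points along the fingers, y is the line along which they close (so a half turn about z gives the same grasp; the last joint's range is limited). The gripper opens to 85 mm and grips with 20 to 120 N. Pads are 22 mm wide; open, the fingers measure 114 mm over their backs; the gripper's body (76 mm by 85 mm) begins 54 mm behind the grasp point. The pads swing forward as they close: fully open they stand 13 mm farther back than shut.
Start: joints at [-1.241, 0.048, 0.099, 1.622, 0, 1.443], TCP at [232.022, -470.939, 248.312] pointing down, gripper open.
Joint ranges: [-2.91, 2.91], [-0.99, 1.94], [-1.21, 1.42], [-2.12, 2.29], [-1.49, 1.47], [-3.14, 3.14]. Speed limits (rad/s): [2.79, 2.79, 3.14, 3.14, 3.14, 3.14].

INTERFACE

Orientations are given as a unit quaternion [w, x, y, z].
In Python, from bench import env, imaging, ticket, look_for gives the robot as it stands.
- The arm moves only by the tool move_arm, never from a script. Its argument "rows" is a list of rows, each an object of numbers: "wx", "wy", "wz": the turn, a rotation vector about the tool's x, y, z in rad; "tx", "ty", "tz": the shift along the tool's x, y, z in m; "hand": the opening in per cent of the stroke, from 0 (shut) to 100 (fully open). In form: [{"wx": .., "wy": .., "wz": .., "tx": .., "ty": .., "tz": .., "hand": ..}, ...]. A call has 1 to 12 rows; each row is the pose to reach, as a shift and turn from the pose commanded when the call began, along the tool's axes at that moment; what a row does not reach only later rows make up. A row lasts 1/10 s, in which the tool goes at most 50 mm and 8.59 degrees, less where a joint would pass 70% of its speed; a pose out of reach is approached as far as the arm can. A call with a gripper value outside its range is refused whole. The fingers move at their own pace and stop on an object; the grip force is fixed at half the most. Time passes only in rows, so rows that repeat a pose let the fingers close. It gives the time, the measured TCP pose, the force, the opening and the grip force at its end, in the units of the state.
- env.get_state(): the state, without advancing time (a new reading comes with each control period).
- imaging.snapshot(name): name is "scene" or "side" or "wrist"; returns a dict with "color" (400x640x3 uint8, blue, green, red), "camera_matrix" (3x3 intrinsics, pixels), "world_from_camera" (4x4, takes a point from camera to world coordinates). Camera axes: x right, y up, looking along -z (the intrinsics and any distortion apply to the point x, -y, -z); pixel columns grow to the right and rows downward; lengths in mm; the calibration is good to about 2 mm. A picture is of the moment at which its call begins. There is no depth.
- ticket.job_done(): hands the job in; it is judged then, once.
Trained networks look in a picture, given as the dict that the camera call returned (one of the last four; its "shot" number tells which), for a name from the list of things; names that differ only in an ending like _2 or _b are one class to them, and where a whole thing is asked for, a point or a joint stands for the part that bears it (a point fixed in the world has none). Each returns a list of dicts, best first, with "confidence" (0 to 1); they miss things now and then, are a little off and sometimes report something else, mostly with a low value. They report only what shows in the picture. A call takes as long as a camera call. They do not tell look-alikes from the thing itself.
- look_for(picture, label): "location" ([x, y, z] in mm, in the coordinates of the camera as it stood for that picture, good to about 4 mm: the middle of the surface that is visible of it).
The state is a dict: "time_s": time; "q": joint angles; "dq": joint speeds; "effort": joint torques, N m; "tool_pos": TCP position; "tcp_rot": TCP orientation; "ft_force": force on the tool from outside, world axes, zero at the start; "moment": the same for the moment, N m; "opening": finger opening in mm; "grasp_force": force on a finger pad.
Only numpy, scipy, OpenCV 4.12 (cv2) and the standard library are available. Lean on these libraries where they do the work, as an engineer would, in place of code of your own. Each camera call takes 0.05 s, during which the arm holds its last target. There are 200 camera calls.

TASK

The little wooden tool chest rocks because the foot under its brass corner plate is too short: push the orange wedge under that foot, thin end first, until it is snug, without shifting or jacking up the chest, then press down firmly (about 10 N) on the brass plate with the fingertips to test it and push the wedge on if the chest still rocks. Finish while still holding the firm press on the brass plate, with the chest level and no longer rocking. Only push and press: do not pick anything up, and leave the clay block, the cup and the glaze jar alone.

Things in the scene. Friction and masses are not known exactly. Their poses are not given: they have to be found in the camera images.
- chest: Loose wooden tool chest, about 2.4 to 3.4 kg, 240 mm (x) by 200 mm (y); box from 30 to 100 mm above the table on four round feet (16 mm diameter) at x = +-95, y = +-75 mm, the one at x = -95, y = -75 too short. Origin on the table plane under its middle, z up. A clay figure (top 215 mm above the table) is stuck on it over x 12 to 98, y 7 to 83 mm. The wedge goes in along +x from the -x side.
- short_corner (a point): Point on the box's underside on the axis of the short foot, 30 mm above the table; axes as the chest's. The foot's lower end hangs 8 to 14 mm above the table (differs each time, not told); the chest rests level on the other three feet until pressed here from above.
- plate_top (a point): Centre of the upper face of the square polished, slippery brass plate (46 mm, 4 mm thick) on the chest's top right above the short foot, 104 mm above the table when level; axes as the chest's. Press here: unwedged, 2 to 5 N rocks this corner down by the foot's gap; 10 N is a fair test.
- wedge: Orange plastic wedge lying on the table, 140 mm long (x), 50 mm wide (y), 100 g. Origin: centre of its underside; x towards the thin end. Top slopes straight from 3 mm (thin end) to 26 mm (thick end) high, so it stays where pushed. It starts 30 to 70 mm short of the foot, roughly lined up. Free, it takes about 1 N to push; snug under the foot, the push rises quickly beyond 5 N, and over about 10 N shoves the chest.
- wedge_tip (a point): Middle of the thin edge of the wedge, on the table; axes as the wedge's.
- wedge_back (a point): Centre of the thick end face of the wedge (50 mm wide, 26 mm high), 13 mm above the table; axes as the wedge's. Push here.
- press_plate: The brass plate as a body; origin at the centre of its lower face, on the chest's top.
- clay_block: Grey clay block, 80 x 50 x 45 mm, origin at the centre of its underside. Leave alone.
- cup: White plastic cup, 68 mm across, 80 mm high, origin at the centre of its underside. Leave alone.
- glaze_jar: Glaze jar with a blue cap, 60 mm across, 85 mm high, origin at the centre of its underside. Leave alone.
There are look-alikes about, which are no part of the job. What is meant by the wedge is not black, blue or pink, and is the larger of those in its own colour.

How it is judged:
By the outcome, as a careful person would: the job done as asked, in the order asked, and still so for the second after the job is handed in, while the arm keeps its last pose, push and grip.
It also fails if it takes over 64 s, if anything falls off the work surface, if the arm or the gripper's body presses on something with over 40 N, if the wrist force passes 120 N, or if a joint passes its speed limit or range.

## Working session

There is one attempt and no reset: what is moved stays moved. The work goes in short steps, Python scripts to look and compute and a tool call to move; the robot and the scene stay as the last step left them, time stands still between calls to the robot, and variables do not carry over. Pictures are saved under pics/ and viewed, at most 10 in all, crops included, and the job is handed in when it is done.

Besides the shell and the picture viewer there is one more tool, called after "Call:" as name(argument=value, ...) on one line, values as JSON. move_arm: Moves the arm, as the interface text tells. Its arguments: {"type":"object","properties":{"rows":{"type":"array","items":{"type":"object","properties":{"wx":{"type":"number"},"wy":{"type":"number"},"wz":{"type":"number"},"tx":{"type":"number"},"ty":{"type":"number"},"tz":{"type":"number"},"hand":{"type":"number"}}}}},"required":["rows"]}

```bash
mkdir -p pics; ls
cat > h.py <<'E'
import numpy as np, cv2
from bench import env, imaging, ticket, look_for
def toW(p,loc): return (np.array(p["world_from_camera"])@np.append(loc,1))[:3]
def pix(p,w):
    c=np.linalg.inv(np.array(p["world_from_camera"]))@np.append(w,1); v=np.array(p["camera_matrix"])@np.array([c[0],-c[1],-c[2]]); return v[:2]/v[2]
def ray(p,u,v,z):
    T=np.array(p["world_from_camera"]); d=np.linalg.inv(np.array(p["camera_matrix"]))@np.array([u,v,1.]); d=T[:3,:3]@np.array([d[0],-d[1],-d[2]])
    o=T[:3,3]; return o+d*(z-o[2])/d[2]
E
python3 - <<'E'
from h import *
s=env.get_state(); print(s)
for n in ["scene","side"]:
    p=imaging.snapshot(n); cv2.imwrite(f"pics/{n}0.png",p["color"]); print(n,[k for k in p],np.round(np.array(p["world_from_camera"])[:3,3]))
    for l in ["chest","wedge","press_plate","clay_block","cup","glaze_jar"]:
        print(l,[(round(r["confidence"],2),np.round(toW(p,r["location"])),np.round(pix(p,toW(p,r["location"])))) for r in look_for(p,l)[:4]])
E
```

```text
pics
{'time_s': 0.0, 'q': array([-1.24078708e+00,  4.87664257e-02,  9.75752414e-02,  1.62202486e+00,
       -3.00052220e-06,  1.44300058e+00]), 'dq': array([-0.0010332 , -0.00010243, -0.00051618,  0.0004976 ,  0.00085723,
       -0.00131987]), 'effort': array([ 8.09465041e-05, -3.38787925e+01,  3.20013106e+01,  2.04321725e-02,
       -2.04577113e-04,  3.36828784e-06]), 'tool_pos': array([ 231.83738838, -470.38219256,  247.09766219]), 'tcp_rot': array([-1.20352983e-03,  9.73915301e-01,  2.26908623e-01, -1.23609298e-04]), 'ft_force': array([-0.09377726,  0.0942463 ,  0.01772827]), 'moment': array([ 0.02175912, -0.00438574, -0.05139898]), 'grasp_force': 0.0, 'opening': 85.73853158501609}
scene ['color', 'camera_matrix', 'world_from_camera', 'shot'] [1007. -735.  680.]
chest [(0.9, array([467., 150., 100.]), array([332., 136.])), (0.75, array([698.,  80.,  60.]), array([395., 186.]))]
wedge [(0.88, array([415., -37.,   9.]), array([279., 188.])), (0.83, array([838., -40.,  19.]), array([426., 247.])), (0.79, array([651., -69.,   9.]), array([348., 227.])), (0.59, array([546., -55.,  12.]
[... 355 characters left out ...]
] [ 426. -785.  808.]
chest [(0.85, array([446., 145., 100.]), array([233., 145.])), (0.6, array([535., -54.,  19.]), array([289., 225.]))]
wedge [(0.97, array([ 613., -232.,   11.]), array([347., 287.])), (0.96, array([538., -50.,  19.]), array([291., 224.])), (0.87, array([396., -36.,  16.]), array([223., 231.])), (0.87, array([827., -34.,  18.]), array([415., 198.]))]
press_plate [(0.75, array([532.,  94., 109.]), array([274., 150.])), (0.42, array([537., -57.,  21.]), array([290., 226.]))]
clay_block [(0.63, array([ 594., -388.,   49.]), array([361., 351.]))]
cup [(0.97, array([ 391., -313.,   53.]), array([233., 335.]))]
glaze_jar [(0.74, array([685.,  78.,  63.]), array([342., 161.]))]
```

View pics/scene0.png

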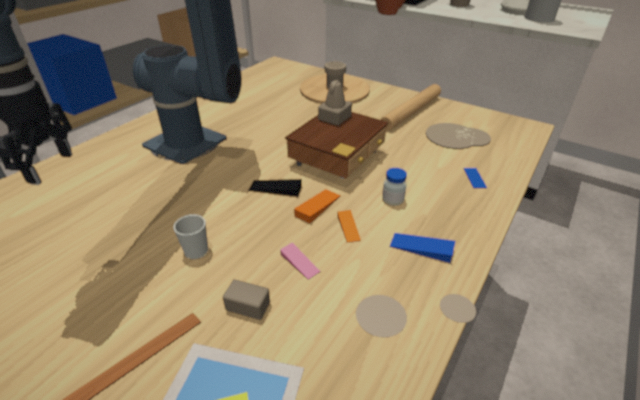

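View pics/side0.png

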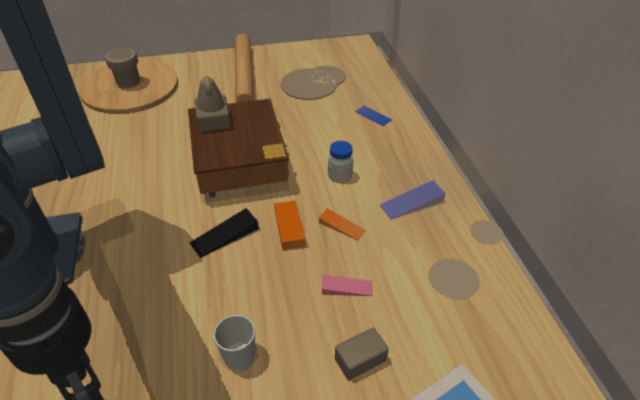

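The side view shows the large orange wedge at about (290,225), its thick end nearer the camera. The brass plate is at (274,152), the chest's nearest corner. The smaller orange wedge at (342,223) is a look-alike. So the chest's +x is roughly world +y. Next I'll move above it for a close wrist view.

Call:
move_arm(rows=[{"wz":-1.1,"tx":0.44,"ty":-0.218,"tz":-0.1,"hand":20},{"wz":-1.1,"tx":0.44,"ty":-0.218,"tz":-0.1,"hand":20},{"wz":-1.1,"tx":0.44,"ty":-0.218,"tz":-0.1,"hand":20},{"wz":-1.1,"tx":0.44,"ty":-0.218,"tz":-0.1,"hand":20},{"wz":-1.1,"tx":0.44,"ty":-0.218,"tz":-0.1,"hand":20},{"wz":-1.1,"tx":0.44,"ty":-0.218,"tz":-0.1,"hand":20},{"wz":-1.1,"tx":0.44,"ty":-0.218,"tz":-0.1,"hand":20},{"wz":-1.1,"tx":0.44,"ty":-0.218,"tz":-0.1,"hand":20},{"wz":-1.1,"tx":0.44,"ty":-0.218,"tz":-0.1,"hand":20},{"wz":-1.1,"tx":0.44,"ty":-0.218,"tz":-0.1,"hand":20},{"wz":-1.1,"tx":0.44,"ty":-0.218,"tz":-0.1,"hand":20},{"wz":-1.1,"tx":0.44,"ty":-0.218,"tz":-0.1,"hand":20}])

```text
invalid input at $.rows[0]: expected keys wx, wy, wz, tx, ty, tz, hand
```

Run:
```python
from h import *
s=env.get_state(); print(s["time_s"],s["tool_pos"],s["tcp_rot"],s["opening"],s["ft_force"])
p=imaging.snapshot("wrist"); print(np.round(p["world_from_camera"],3)); np.savez("w1.npz",**p)
cv2.imwrite("pics/w1.png",p["color"])
for l in ["wedge","press_plate","wedge_tip","wedge_back","plate_top"]:
    print(l,[(round(r["confidence"],2),np.round(toW(p,r["location"])),np.round(pix(p,toW(p,r["location"])))) for r in look_for(p,l)[:4]])
```

```text
0.7 [ 232.03018939 -470.96419548  248.35875752] [4.11876484e-05 9.73919723e-01 2.26892863e-01 8.94182172e-06] 85.27653917230766 [ 0.50435143 -0.0743729   0.72210709]
[[ 4.41000e-01  8.50000e-01  2.87000e-01  3.06183e+02]
 [-8.97000e-01  4.18000e-01  1.41000e-01 -4.34163e+02]
 [ 0.00000e+00 -3.19000e-01  9.48000e-01  3.74795e+02]
 [ 0.00000e+00  0.00000e+00  0.00000e+00  1.00000e+00]]
wedge []
press_plate []
wedge_tip []
wedge_back []
plate_top []
```

View pics/w1.png

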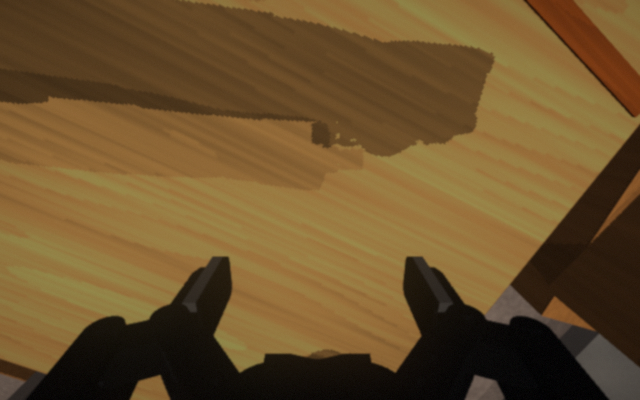

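The call was refused because every key is required. The wrist camera sits ahead of the tool and looks back at it, so I'll go a bit further in +y.

Call:
move_arm(rows=[{"wx":0,"wy":0,"wz":-1.1,"tx":0.5,"ty":-0.34,"tz":-0.1,"hand":20},{"wx":0,"wy":0,"wz":-1.1,"tx":0.5,"ty":-0.34,"tz":-0.1,"hand":20},{"wx":0,"wy":0,"wz":-1.1,"tx":0.5,"ty":-0.34,"tz":-0.1,"hand":20},{"wx":0,"wy":0,"wz":-1.1,"tx":0.5,"ty":-0.34,"tz":-0.1,"hand":20},{"wx":0,"wy":0,"wz":-1.1,"tx":0.5,"ty":-0.34,"tz":-0.1,"hand":20},{"wx":0,"wy":0,"wz":-1.1,"tx":0.5,"ty":-0.34,"tz":-0.1,"hand":20},{"wx":0,"wy":0,"wz":-1.1,"tx":0.5,"ty":-0.34,"tz":-0.1,"hand":20},{"wx":0,"wy":0,"wz":-1.1,"tx":0.5,"ty":-0.34,"tz":-0.1,"hand":20},{"wx":0,"wy":0,"wz":-1.1,"tx":0.5,"ty":-0.34,"tz":-0.1,"hand":20},{"wx":0,"wy":0,"wz":-1.1,"tx":0.5,"ty":-0.34,"tz":-0.1,"hand":20},{"wx":0,"wy":0,"wz":-1.1,"tx":0.5,"ty":-0.34,"tz":-0.1,"hand":20},{"wx":0,"wy":0,"wz":-1.1,"tx":0.5,"ty":-0.34,"tz":-0.1,"hand":20}])

```text
time_s: 2.2
tool_pos: [524.7, 46.0, 346.8]
tcp_rot: [0.0, 0.712, 0.703, 0.0]
ft_force: [0.8, -0.9, 1.1]
opening: 17.2
grasp_force: 0.0
```

Run:
```python
from h import *
s=env.get_state(); print(s["time_s"],s["tool_pos"],s["tcp_rot"],s["opening"],s["ft_force"])
p=imaging.snapshot("wrist"); print(np.round(p["world_from_camera"],3)); np.savez("w1.npz",**p)
cv2.imwrite("pics/w2.png",p["color"])
for l in ["wedge","press_plate","wedge_tip","wedge_back","plate_top"]:
    print(l,[(round(r["confidence"],2),np.round(toW(p,r["location"])),np.round(pix(p,toW(p,r["location"])))) for r in look_for(p,l)[:4]])
```

```text
2.2 [524.70109922  46.0250272  346.77050589] [4.46822317e-04 7.11584247e-01 7.02600606e-01 2.18713019e-04] 17.171327403249613 [ 0.79131307 -0.92079412  1.08010419]
[[ 1.00000e+00  1.30000e-02  4.00000e-03  5.26225e+02]
 [-1.30000e-02  9.48000e-01  3.19000e-01  1.28608e+02]
 [ 0.00000e+00 -3.19000e-01  9.48000e-01  4.73193e+02]
 [ 0.00000e+00  0.00000e+00  0.00000e+00  1.00000e+00]]
wedge [(0.94, array([409., -31.,  16.]), array([246., 202.])), (0.93, array([826., -29.,  15.]), array([506., 198.])), (0.89, array([535., -31.,  16.]), array([324., 201.])), (0.89, array([644., -57.,  10.]), array([390., 214.]))]
press_plate [(0.81, array([528., 100., 104.]), array([319., 121.]))]
wedge_tip [(0.92, array([537., -27.,  15.]), array([325., 199.])), (0.79, array([647., -59.,  10.]), array([392., 215.])), (0.67, array([828., -26.,  17.]), array([508., 196.])), (0.65, array([403., -31.,  16.]), array([242., 202.]))]
wedge_back [(0.92, array([533., -27.,  15.]), array([322., 199.])), (0.91, array([406., -27.,  14.]), array([243., 199.])), (0.68, array([828., -27.,  12.]), array([506., 196.])), (0.61, array([644., -59.,  10.]), array([389., 215.]))]
plate_top [(0.62, array([535.,  96., 102.]), array([325., 125.]))]
```

View pics/w2.png

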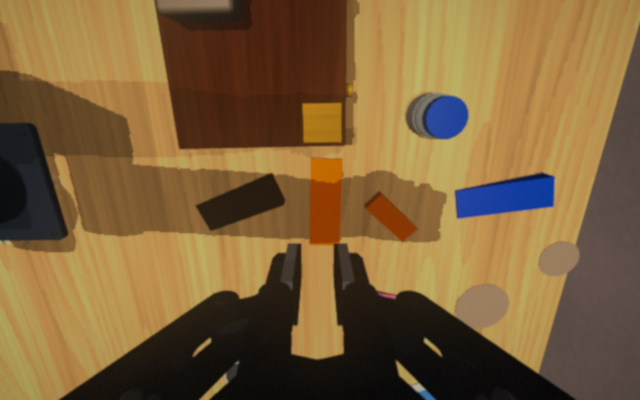

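The wrist view shows the wedge from its thin end at (326,158) to its thick end at (325,243), the plate at (322,122), and the chest's front edge along row ~147. The wedge is already almost lined up. I'll get the exact corners by segmentation.

Run:
```python
from h import *
p=np.load("w1.npz"); im=p["color"]; hsv=cv2.cvtColor(im,cv2.COLOR_BGR2HSV)
for (u,v) in [(325,170),(325,220),(322,122),(290,130),(250,140)]: print((u,v),hsv[v,u])
def seg(m,seed):
    n,l,st,c=cv2.connectedComponentsWithStats(m.astype(np.uint8)); k=l[seed[1],seed[0]]; cc=(l==k).astype(np.uint8)
    cs,_=cv2.findContours(cc,cv2.RETR_EXTERNAL,cv2.CHAIN_APPROX_NONE); return cs[0].reshape(-1,2),st[k]
H,S,V=[hsv[...,i].astype(int) for i in range(3)]
c,st=seg((H<17)&(S>225)&(V>100),(325,210)); print("wedge",st)
for r in range(158,246,8):
    x=c[c[:,1]==r][:,0]; print(r,x.min(),x.max(),end="; ")
r0,r1=c[:,1].min(),c[:,1].max()
def ends(r):
    x=c[abs(c[:,1]-r)<=1][:,0]; return x.min(),x.max()+1
for r,z in ((r0+2,3),(r1-2,26)):
    a,b=ends(r); rr=r0 if z==3 else r1+1
    print("z",z,np.round(ray(p,a,rr,z),1),np.round(ray(p,b,rr,z),1))
c2,st=seg((H>=16)&(H<28)&(S>180)&(V>120),(322,122)); print("plate",st,cv2.minAreaRect(c2))
print([np.round(ray(p,*q,104),1) for q in cv2.boxPoints(cv2.minAreaRect(c2))])
# chest front edge: dark->light going down
g=V; E=[]
for u in range(195,300,5):
    col=g[138:160,u]; d=np.diff(col); E.append((u,138+int(d.argmax())+.5, int(d.max())))
print(E)
print(np.round(ray(p,180,148.5,100),1),np.round(ray(p,300,148.5,100),1))
```

```text
(325, 170) [ 16 255 194]
(325, 220) [ 12 255 145]
(322, 122) [ 19 220 174]
(290, 130) [ 11 203  73]
(250, 140) [ 11 197  75]
wedge [ 310  159   32   86 2455]Traceback (most recent call last):
  File "<stdin>", line 10, in <module>
    return umr_minimum(a, axis, None, out, keepdims, initial, where)
ValueError: zero-size array to reduction operation minimum which has no identity
```

Run:
```python
from h import *
p=np.load("w1.npz"); im=p["color"]; hsv=cv2.cvtColor(im,cv2.COLOR_BGR2HSV)
def seg(m,seed):
    n,l,st,c=cv2.connectedComponentsWithStats(m.astype(np.uint8)); k=l[seed[1],seed[0]]; ys,xs=np.nonzero(l==k)
    return np.c_[xs,ys],st[k]
H,S,V=[hsv[...,i].astype(int) for i in range(3)]
c,st=seg((H<=17)&(S>225)&(V>100),(325,210)); print("wedge",st)
rows=[r for r in range(st[1],st[1]+st[3])]
for r in rows[::7]+[rows[-1]]:
    x=c[c[:,1]==r][:,0]; f=(r-rows[0])/(rows[-1]-rows[0]); z=3+23*f
    print(r,x.min(),x.max(),np.round((ray(p,x.min(),r+.5,z)+ray(p,x.max()+1,r+.5,z))/2,1))
c2,st=seg((H>=16)&(H<28)&(S>180)&(V>120),(322,122)); R=cv2.minAreaRect(c2.astype(np.float32)); print("plate",st,R)
print([np.round(ray(p,*q,104),1) for q in cv2.boxPoints(R)], np.round(ray(p,R[0][0]+.5,R[0][1]+.5,104),1))
E=[]
for u in range(195,300,5):
    d=np.diff(V[140:162,u]); E.append((u+.5,140+int(d.argmax())+1))
E=np.array(E,float);print(E[:,1])
k=np.polyfit(E[:,0],E[:,1],1); print(k,[np.round(ray(p,u,np.polyval(k,u),100),1) for u in (195,300)])
```

```text
wedge [ 310  159   32   86 2555]
159 312 339 [539.2  33.9   3. ]
166 311 341 [539.9  23.    4.9]
173 311 341 [539.8  12.1   6.8]
180 311 340 [538.9   1.2   8.7]
187 311 340 [538.8  -9.9  10.6]
194 311 340 [538.7 -21.   12.5]
201 311 339 [537.8 -32.3  14.4]
208 311 339 [537.7 -43.6  16.3]
215 310 339 [536.8 -55.   18.2]
222 310 339 [536.7 -66.5  20. ]
229 310 339 [536.6 -78.1  21.9]
236 310 338 [535.6 -89.8  23.8]
243 310 336 [ 533.9 -101.6   25.7]
244 312 333 [ 533.  -103.2   26. ]
plate [ 302  103   40   40 1560] ((321.5, 122.5), (39.0, 39.0), 90.0)
[array([508.6, 121.3, 104. ]), array([554.1, 120.7, 104. ]), array([554.7,  75.5, 104. ]), array([507.3,  76.1, 104. ])] [531.8  98.3 104. ]
[149. 148. 148. 148. 148. 148. 148. 148. 148. 148. 148. 148. 148. 147.
 147. 147. 147. 147. 147. 147. 147.]
[-1.61038961e-02  1.51620173e+02] [array([374.6,  69.4, 100. ]), array([504.5,  69.7, 100. ])]
```

Everything checks out: the plate measures 45 mm and the wedge ~138 mm. The foot axis is near (532,97) and the wedge back near (535,-104). I'll go behind the wedge, heading slightly left.

Call:
move_arm(rows=[{"wx":0,"wy":0,"wz":-0.03,"tx":-0.181,"ty":0.013,"tz":0.227,"hand":20},{"wx":0,"wy":0,"wz":-0.03,"tx":-0.181,"ty":0.013,"tz":0.227,"hand":20},{"wx":0,"wy":0,"wz":-0.03,"tx":-0.181,"ty":0.013,"tz":0.227,"hand":20},{"wx":0,"wy":0,"wz":-0.03,"tx":-0.181,"ty":0.013,"tz":0.227,"hand":20},{"wx":0,"wy":0,"wz":-0.03,"tx":-0.181,"ty":0.013,"tz":0.227,"hand":20},{"wx":0,"wy":0,"wz":-0.03,"tx":-0.181,"ty":0.013,"tz":0.227,"hand":20},{"wx":0,"wy":0,"wz":-0.03,"tx":-0.181,"ty":0.013,"tz":0.227,"hand":20},{"wx":0,"wy":0,"wz":-0.03,"tx":-0.181,"ty":0.013,"tz":0.227,"hand":20},{"wx":0,"wy":0,"wz":-0.03,"tx":-0.181,"ty":0.013,"tz":0.227,"hand":20}])

```text
time_s: 3.4
tool_pos: [535.2, -137.6, 121.4]
tcp_rot: [0.001, 0.701, 0.713, 0.001]
ft_force: [-0.2, 1.3, 0.7]
opening: 17.4
grasp_force: 0.0
```

Run:
```python
from h import *
s=env.get_state(); print(s["time_s"],s["tool_pos"],s["tcp_rot"],s["opening"],s["ft_force"], 2*np.arctan2(s["tcp_rot"][2],s["tcp_rot"][1]))
```

```text
3.4 [ 535.23050114 -137.55915347  121.35803623] [0.0013384  0.70134227 0.71282296 0.00080354] 17.397709823359293 [-0.20794719  1.26938413  0.66060051] 1.5870326706942879
```

Call:
move_arm(rows=[{"wx":0,"wy":0,"wz":0,"tx":0,"ty":0,"tz":0.04,"hand":20},{"wx":0,"wy":0,"wz":0,"tx":0,"ty":0,"tz":0.07,"hand":20},{"wx":0,"wy":0,"wz":0,"tx":0,"ty":0,"tz":0.09,"hand":20},{"wx":0,"wy":0,"wz":0,"tx":0,"ty":0,"tz":0.097,"hand":20},{"wx":0,"wy":0,"wz":0,"tx":0,"ty":0,"tz":0.097,"hand":20},{"wx":0,"wy":0,"wz":0,"tx":0,"ty":0,"tz":0.097,"hand":20}])

```text
time_s: 4.0
tool_pos: [536.3, -137.3, 24.6]
tcp_rot: [0.002, 0.701, 0.713, 0.001]
ft_force: [0.4, 0.1, -0.2]
opening: 17.4
grasp_force: 0.0
```

Run:
```python
from h import *
s=env.get_state(); print(s["time_s"],s["tool_pos"],s["ft_force"])
p=imaging.snapshot("wrist");cv2.imwrite("pics/w3.png",p["color"])
```

```text
4.0 [ 536.34278285 -137.34217331   24.5644101 ] [ 0.4307765   0.12362876 -0.19440186]
```

View pics/w3.png

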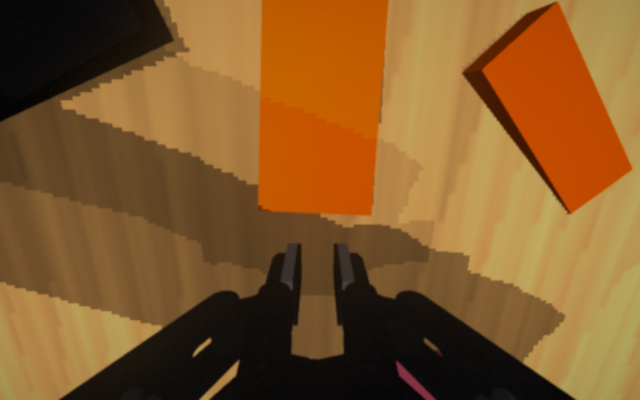

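The fingers are centred behind the wedge's thick end (front row ~212) and no other object is in the way. I'll push about 85 mm, which is still short of snug.

Call:
move_arm(rows=[{"wx":0,"wy":0,"wz":0,"tx":0.01,"ty":0,"tz":0,"hand":20},{"wx":0,"wy":0,"wz":0,"tx":0.016,"ty":0,"tz":0,"hand":20},{"wx":0,"wy":0,"wz":0,"tx":0.022,"ty":0,"tz":0,"hand":20},{"wx":0,"wy":0,"wz":0,"tx":0.028,"ty":0,"tz":0,"hand":20},{"wx":0,"wy":0,"wz":0,"tx":0.035,"ty":0,"tz":0,"hand":20},{"wx":0,"wy":0,"wz":0,"tx":0.042,"ty":0,"tz":0,"hand":20},{"wx":0,"wy":0,"wz":0,"tx":0.05,"ty":0,"tz":0,"hand":20},{"wx":0,"wy":0,"wz":0,"tx":0.058,"ty":0,"tz":0,"hand":20},{"wx":0,"wy":0,"wz":0,"tx":0.066,"ty":0,"tz":0,"hand":20},{"wx":0,"wy":0,"wz":0,"tx":0.074,"ty":0,"tz":0,"hand":20},{"wx":0,"wy":0,"wz":0,"tx":0.08,"ty":0,"tz":0,"hand":20},{"wx":0,"wy":0,"wz":0,"tx":0.085,"ty":0,"tz":0,"hand":20}])

```text
time_s: 5.25
tool_pos: [533.1, -51.5, 22.1]
tcp_rot: [-0.0, 0.701, 0.713, -0.0]
ft_force: [0.2, -1.7, 0.7]
opening: 17.2
grasp_force: 0.5
```

Run:
```python
from h import *
s=env.get_state(); print(s["time_s"],s["tool_pos"],s["ft_force"])
p=imaging.snapshot("side");cv2.imwrite("pics/s2.png",cv2.resize(p["color"][100:300,160:420],None,fx=3,fy=3,interpolation=cv2.INTER_CUBIC))
p=imaging.snapshot("wrist");cv2.imwrite("pics/w4.png",p["color"])
```

```text
5.25 [533.11476409 -51.51932969  22.14430376] [ 0.23977322 -1.67728491  0.70993746]
```

View pics/w4.png

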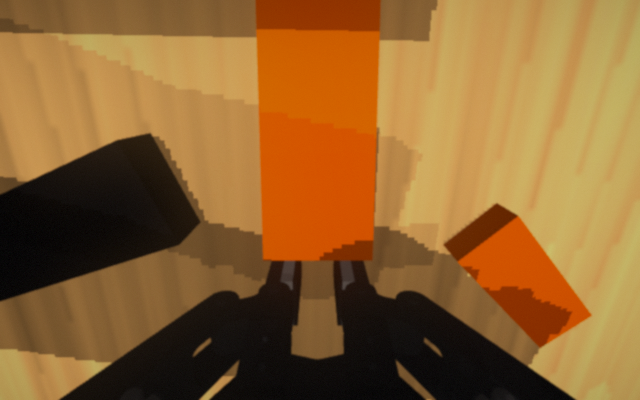

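The wedge is square against both fingers, with its tip under the chest and clear of the foot. From here I'll use small steps and watch the push force.

Call:
move_arm(rows=[{"wx":0,"wy":0,"wz":0,"tx":0.005,"ty":0,"tz":0,"hand":20},{"wx":0,"wy":0,"wz":0,"tx":0.01,"ty":0,"tz":0,"hand":20},{"wx":0,"wy":0,"wz":0,"tx":0.015,"ty":0,"tz":0,"hand":20},{"wx":0,"wy":0,"wz":0,"tx":0.015,"ty":0,"tz":0,"hand":20}])

```text
time_s: 5.75
tool_pos: [532.8, -36.4, 22.1]
tcp_rot: [-0.0, 0.701, 0.713, 0.0]
ft_force: [-0.3, 0.1, -0.3]
opening: 16.9
grasp_force: 0.0
```

Call:
move_arm(rows=[{"wx":0,"wy":0,"wz":0,"tx":0.002,"ty":0,"tz":0,"hand":20},{"wx":0,"wy":0,"wz":0,"tx":0.004,"ty":0,"tz":0,"hand":20},{"wx":0,"wy":0,"wz":0,"tx":0.004,"ty":0,"tz":0,"hand":20}])

```text
time_s: 6.05
tool_pos: [532.9, -32.9, 22.2]
tcp_rot: [-0.0, 0.701, 0.713, 0.0]
ft_force: [0.3, 0.1, -0.8]
opening: 16.8
grasp_force: 0.0
```

Call:
move_arm(rows=[{"wx":0,"wy":0,"wz":0,"tx":0.002,"ty":0,"tz":0,"hand":20},{"wx":0,"wy":0,"wz":0,"tx":0.004,"ty":0,"tz":0,"hand":20}])

```text
time_s: 6.25
tool_pos: [532.9, -29.2, 22.3]
tcp_rot: [0.0, 0.701, 0.713, -0.0]
ft_force: [-0.1, -0.7, 1.0]
opening: 17.7
grasp_force: 0.3
```

Call:
move_arm(rows=[{"wx":0,"wy":0,"wz":0,"tx":0.002,"ty":0,"tz":0,"hand":20},{"wx":0,"wy":0,"wz":0,"tx":0.004,"ty":0,"tz":0,"hand":20}])

```text
time_s: 6.45
tool_pos: [532.7, -25.0, 22.2]
tcp_rot: [0.0, 0.701, 0.713, -0.0]
ft_force: [-0.3, -1.5, -0.4]
opening: 16.9
grasp_force: 0.3
```

Call:
move_arm(rows=[{"wx":0,"wy":0,"wz":0,"tx":0.002,"ty":0,"tz":0,"hand":20},{"wx":0,"wy":0,"wz":0,"tx":0.004,"ty":0,"tz":0,"hand":20}])

```text
time_s: 6.65
tool_pos: [532.7, -21.0, 22.2]
tcp_rot: [0.0, 0.701, 0.713, -0.0]
ft_force: [-0.6, 0.1, -0.0]
opening: 16.6
grasp_force: 0.3
```

```bash
python3 -c "
from h import *
print(env.get_state()['ft_force'])"
```

```text
[-0.55777965  0.12819138 -0.04151161]
```

Call:
move_arm(rows=[{"wx":0,"wy":0,"wz":0,"tx":0.002,"ty":0,"tz":0,"hand":20},{"wx":0,"wy":0,"wz":0,"tx":0.004,"ty":0,"tz":0,"hand":20}])

```text
time_s: 6.85
tool_pos: [532.6, -17.0, 22.2]
tcp_rot: [0.0, 0.701, 0.713, -0.0]
ft_force: [0.1, -1.0, -0.6]
opening: 17.2
grasp_force: 0.3
```

Call:
move_arm(rows=[{"wx":0,"wy":0,"wz":0,"tx":0.002,"ty":0,"tz":0,"hand":20},{"wx":0,"wy":0,"wz":0,"tx":0.003,"ty":0,"tz":0,"hand":20}])

```text
time_s: 7.05
tool_pos: [532.6, -14.0, 22.3]
tcp_rot: [0.0, 0.701, 0.713, 0.0]
ft_force: [0.7, -0.1, 0.3]
opening: 17.2
grasp_force: 0.3
```

Call:
move_arm(rows=[{"wx":0,"wy":0,"wz":0,"tx":0.0015,"ty":0,"tz":0,"hand":20},{"wx":0,"wy":0,"wz":0,"tx":0.003,"ty":0,"tz":0,"hand":20}])

```text
time_s: 7.25
tool_pos: [532.6, -11.1, 22.3]
tcp_rot: [0.0, 0.701, 0.713, 0.0]
ft_force: [0.6, -1.1, -0.1]
opening: 17.3
grasp_force: 0.4
```

Call:
move_arm(rows=[{"wx":0,"wy":0,"wz":0,"tx":0.0015,"ty":0,"tz":0,"hand":20},{"wx":0,"wy":0,"wz":0,"tx":0.003,"ty":0,"tz":0,"hand":20}])

```text
time_s: 7.45
tool_pos: [532.5, -8.1, 22.2]
tcp_rot: [0.0, 0.701, 0.713, 0.0]
ft_force: [0.8, -1.1, -0.4]
opening: 17.2
grasp_force: 0.4
```

Call:
move_arm(rows=[{"wx":0,"wy":0,"wz":0,"tx":0.0015,"ty":0,"tz":0,"hand":20},{"wx":0,"wy":0,"wz":0,"tx":0.003,"ty":0,"tz":0,"hand":20}])

```text
time_s: 7.65
tool_pos: [532.4, -5.1, 22.2]
tcp_rot: [0.0, 0.701, 0.713, -0.0]
ft_force: [0.1, -0.1, 0.8]
opening: 17.3
grasp_force: 0.4
```

Run:
```python
from h import *
s=env.get_state(); print(s["time_s"],s["tool_pos"],s["ft_force"])
p=imaging.snapshot("side");cv2.imwrite("pics/s3.png",cv2.resize(p["color"][100:300,160:420],None,fx=3,fy=3,interpolation=cv2.INTER_CUBIC))
```

```text
7.65 [532.43269753  -5.08452621  22.23082201] [ 0.11792175 -0.0825246   0.79587195]
```

View pics/s3.png

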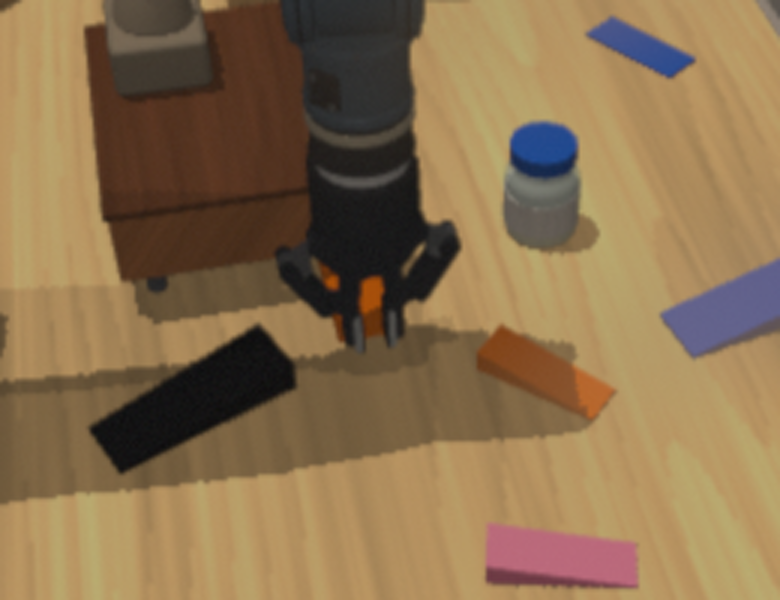

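The crop shows both fingers still behind the wedge at (370,325) and the chest not moved. I'll carry on stepping.

Call:
move_arm(rows=[{"wx":0,"wy":0,"wz":0,"tx":0.0015,"ty":0,"tz":0,"hand":20},{"wx":0,"wy":0,"wz":0,"tx":0.003,"ty":0,"tz":0,"hand":20}])

```text
time_s: 7.9
tool_pos: [532.4, -2.1, 22.2]
tcp_rot: [0.0, 0.701, 0.713, -0.0]
ft_force: [0.5, -0.9, 0.8]
opening: 17.1
grasp_force: 0.4
```

Call:
move_arm(rows=[{"wx":0,"wy":0,"wz":0,"tx":0.001,"ty":0,"tz":0,"hand":20},{"wx":0,"wy":0,"wz":0,"tx":0.002,"ty":0,"tz":0,"hand":20}])

```text
time_s: 8.1
tool_pos: [532.3, -0.1, 22.2]
tcp_rot: [0.0, 0.701, 0.713, -0.0]
ft_force: [-0.8, -0.4, 0.7]
opening: 17.4
grasp_force: 0.4
```

Call:
move_arm(rows=[{"wx":0,"wy":0,"wz":0,"tx":0.001,"ty":0,"tz":0,"hand":20},{"wx":0,"wy":0,"wz":0,"tx":0.002,"ty":0,"tz":0,"hand":20}])

```text
time_s: 8.3
tool_pos: [532.3, 1.9, 22.2]
tcp_rot: [0.0, 0.701, 0.713, -0.0]
ft_force: [0.5, -1.2, 0.8]
opening: 17.2
grasp_force: 0.4
```

Call:
move_arm(rows=[{"wx":0,"wy":0,"wz":0,"tx":0.001,"ty":0,"tz":0,"hand":20},{"wx":0,"wy":0,"wz":0,"tx":0.002,"ty":0,"tz":0,"hand":20}])

```text
time_s: 8.5
tool_pos: [532.3, 3.9, 22.2]
tcp_rot: [0.0, 0.701, 0.713, -0.0]
ft_force: [0.8, -0.7, 1.4]
opening: 17.4
grasp_force: 0.4
```

Run:
```python
from h import *
p=imaging.snapshot("wrist");cv2.imwrite("pics/w5.png",p["color"])
hsv=cv2.cvtColor(p["color"],cv2.COLOR_BGR2HSV);m=((hsv[...,0]<=17)&(hsv[...,1]>225)&(hsv[...,2]>90)).astype(np.uint8)
n,l,st,c=cv2.connectedComponentsWithStats(m)
for k in range(1,n):
    if st[k][4]>300: print(st[k])
```

```text
[ 261  191  113   70 7569]
[ 473  313   93   76 1814]
```

View pics/w5.png

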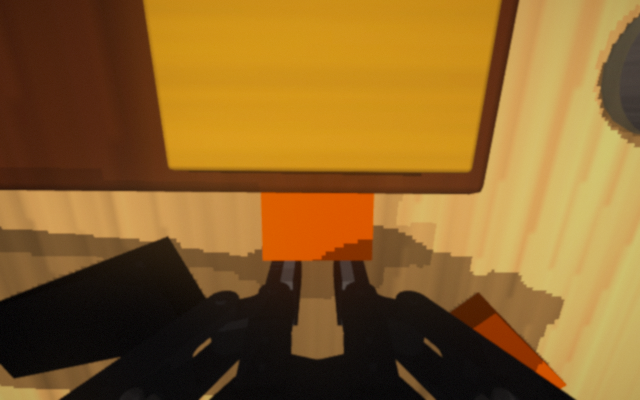

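The wrist view shows the wedge (columns 261–373, back edge at row 261) still on both fingers and centred under the plate. It isn't snug yet.

Call:
move_arm(rows=[{"wx":0,"wy":0,"wz":0,"tx":0.001,"ty":0,"tz":0,"hand":20},{"wx":0,"wy":0,"wz":0,"tx":0.002,"ty":0,"tz":0,"hand":20}])

```text
time_s: 8.75
tool_pos: [532.3, 5.5, 22.2]
tcp_rot: [0.0, 0.701, 0.713, -0.0]
ft_force: [-0.3, -2.7, -0.1]
opening: 17.0
grasp_force: 1.2
```

Call:
move_arm(rows=[{"wx":0,"wy":0,"wz":0,"tx":0.001,"ty":0,"tz":0,"hand":20},{"wx":0,"wy":0,"wz":0,"tx":0.002,"ty":0,"tz":0,"hand":20}])

```text
time_s: 8.95
tool_pos: [532.2, 6.7, 22.2]
tcp_rot: [0.001, 0.701, 0.713, -0.001]
ft_force: [-0.8, -5.5, -0.1]
opening: 17.0
grasp_force: 3.0
```

Run:
```python
from h import *
p=imaging.snapshot("wrist")
V=p["color"].max(2).astype(int)
print(env.get_state()["tool_pos"],env.get_state()["ft_force"],V[150:230:4,240].tolist(),V[150:215:4,320].tolist())
for r in (186,190,194): print(ray(p,240,r,100))
for r in (259,261): print(ray(p,317,r,26))
print(ray(p,320,166,104),ray(p,320,170,104))
```

```text
[532.21776741   6.70290346  22.24676994] [ 0.08979698 -4.93108774  0.19605403] [213, 216, 216, 214, 213, 211, 210, 209, 208, 199, 115, 97, 98, 94, 83, 195, 200, 200, 201, 199] [211, 213, 215, 214, 213, 214, 209, 208, 208, 206, 125, 97, 97, 97, 88, 199, 218]
[518.82588453  74.97565062 100.        ]
[518.77933767  74.27425387 100.        ]
[518.73237353  73.56656915 100.        ]
[532.525492    18.25290022  26.        ]
[532.54181323  17.20713805  26.        ]
[532.09326295  79.50204453 104.        ] [532.10482401  78.88723385 104.        ]
```

The push force rose quickly to about 5 N and the chest hasn't moved, so the wedge is snug. I'll back off, rise, shut the fingers and go above the plate.

Call:
move_arm(rows=[{"wx":0,"wy":0,"wz":0,"tx":-0.015,"ty":0,"tz":0,"hand":20},{"wx":0,"wy":0,"wz":0,"tx":-0.03,"ty":0,"tz":0,"hand":20},{"wx":0,"wy":0,"wz":0,"tx":-0.03,"ty":0,"tz":-0.05,"hand":0},{"wx":0,"wy":0,"wz":0,"tx":-0.03,"ty":0,"tz":-0.1,"hand":0},{"wx":0,"wy":0,"wz":0,"tx":-0.03,"ty":0,"tz":-0.14,"hand":0},{"wx":0,"wy":0,"wz":0,"tx":0,"ty":0,"tz":-0.15,"hand":0},{"wx":0,"wy":0,"wz":0,"tx":0.04,"ty":0,"tz":-0.15,"hand":0},{"wx":0,"wy":0,"wz":0,"tx":0.075,"ty":0.001,"tz":-0.15,"hand":0},{"wx":0,"wy":0,"wz":0,"tx":0.091,"ty":0.0015,"tz":-0.15,"hand":0},{"wx":0,"wy":0,"wz":0,"tx":0.091,"ty":0.0015,"tz":-0.15,"hand":0},{"wx":0,"wy":0,"wz":0,"tx":0.091,"ty":0.0015,"tz":-0.15,"hand":0}])

```text
time_s: 10.1
tool_pos: [532.1, 98.0, 171.9]
tcp_rot: [-0.0, 0.701, 0.713, -0.0]
ft_force: [0.0, -0.5, 0.5]
opening: 0.2
grasp_force: 0.0
```

Call:
move_arm(rows=[{"wx":0,"wy":0,"wz":0,"tx":0,"ty":0,"tz":0.02,"hand":0},{"wx":0,"wy":0,"wz":0,"tx":0,"ty":0,"tz":0.035,"hand":0},{"wx":0,"wy":0,"wz":0,"tx":0,"ty":0,"tz":0.042,"hand":0},{"wx":0,"wy":0,"wz":0,"tx":0,"ty":0,"tz":0.045,"hand":0},{"wx":0,"wy":0,"wz":0,"tx":0,"ty":0,"tz":0.045,"hand":0}])

```text
time_s: 10.6
tool_pos: [531.8, 98.4, 126.6]
tcp_rot: [-0.0, 0.701, 0.713, -0.0]
ft_force: [-0.2, 0.2, 0.4]
opening: -0.1
grasp_force: 0.0
```

Run:
```python
from h import *
s=env.get_state(); print(s["time_s"],s["tool_pos"],s["ft_force"],s["opening"])
```

```text
10.6 [531.80533309  98.36604762 126.64293516] [-0.23102708  0.23622006  0.35873102] -0.12265070268850504
```

Call:
move_arm(rows=[{"wx":0,"wy":0,"wz":0,"tx":0,"ty":0,"tz":0.002,"hand":0},{"wx":0,"wy":0,"wz":0,"tx":0,"ty":0,"tz":0.004,"hand":0},{"wx":0,"wy":0,"wz":0,"tx":0,"ty":0,"tz":0.005,"hand":0},{"wx":0,"wy":0,"wz":0,"tx":0,"ty":0,"tz":0.005,"hand":0}])

```text
time_s: 11.0
tool_pos: [532.2, 98.9, 122.3]
tcp_rot: [0.0, 0.701, 0.713, 0.0]
ft_force: [-0.7, 0.9, -0.6]
opening: 0.0
grasp_force: 0.0
```

Call:
move_arm(rows=[{"wx":0,"wy":0,"wz":0,"tx":0,"ty":0,"tz":0.001,"hand":0},{"wx":0,"wy":0,"wz":0,"tx":0,"ty":0,"tz":0.001,"hand":0}])

```text
time_s: 11.2
tool_pos: [532.1, 98.9, 121.2]
tcp_rot: [0.0, 0.701, 0.713, -0.0]
ft_force: [-0.0, 0.6, -0.8]
opening: 0.0
grasp_force: 0.0
```

Call:
move_arm(rows=[{"wx":0,"wy":0,"wz":0,"tx":0,"ty":0,"tz":0.001,"hand":0},{"wx":0,"wy":0,"wz":0,"tx":0,"ty":0,"tz":0.001,"hand":0}])

```text
time_s: 11.4
tool_pos: [532.4, 98.9, 121.0]
tcp_rot: [0.0, 0.701, 0.713, 0.0]
ft_force: [-0.6, -0.2, 3.9]
opening: 0.2
grasp_force: 1.9
```

Call:
move_arm(rows=[{"wx":0,"wy":0,"wz":0,"tx":0,"ty":0,"tz":0.001,"hand":0},{"wx":0,"wy":0,"wz":0,"tx":0,"ty":0,"tz":0.001,"hand":0}])

```text
time_s: 11.6
tool_pos: [532.6, 98.9, 120.9]
tcp_rot: [0.001, 0.701, 0.713, 0.001]
ft_force: [-3.2, 1.0, 7.1]
opening: 0.0
grasp_force: 3.5
```

Call:
move_arm(rows=[{"wx":0,"wy":0,"wz":0,"tx":0,"ty":0,"tz":0.001,"hand":0},{"wx":0,"wy":0,"wz":0,"tx":0,"ty":0,"tz":0.001,"hand":0},{"wx":0,"wy":0,"wz":0,"tx":0,"ty":0,"tz":0.001,"hand":0}])

```text
time_s: 11.9
tool_pos: [532.9, 98.9, 120.8]
tcp_rot: [0.001, 0.701, 0.713, 0.001]
ft_force: [-3.2, -0.7, 10.0]
opening: 0.0
grasp_force: 5.0
```

Run:
```python
from h import *
for i in range(6):
    p=imaging.snapshot("side"); s=env.get_state(); print(s["time_s"],np.round(s["tool_pos"],2),np.round(s["ft_force"],1))
cv2.imwrite("pics/s4.png",cv2.resize(p["color"][100:300,160:420],None,fx=3,fy=3,interpolation=cv2.INTER_CUBIC))
p=imaging.snapshot("wrist");cv2.imwrite("pics/w6.png",p["color"])
```

```text
11.95 [532.9   98.82 120.84] [-4.  -1.2 10.9]
12.0 [532.88  98.83 120.83] [-3.4 -0.3 10. ]
12.05 [532.88  98.86 120.81] [-3.4 -1.4 10.7]
12.1 [532.91  98.84 120.83] [-3.   0.1 10.7]
12.15 [532.89  98.84 120.84] [-2.9 -1.2  8.9]
12.2 [532.88  98.86 120.84] [-3.6 -0.2  9.4]
```

View pics/s4.png

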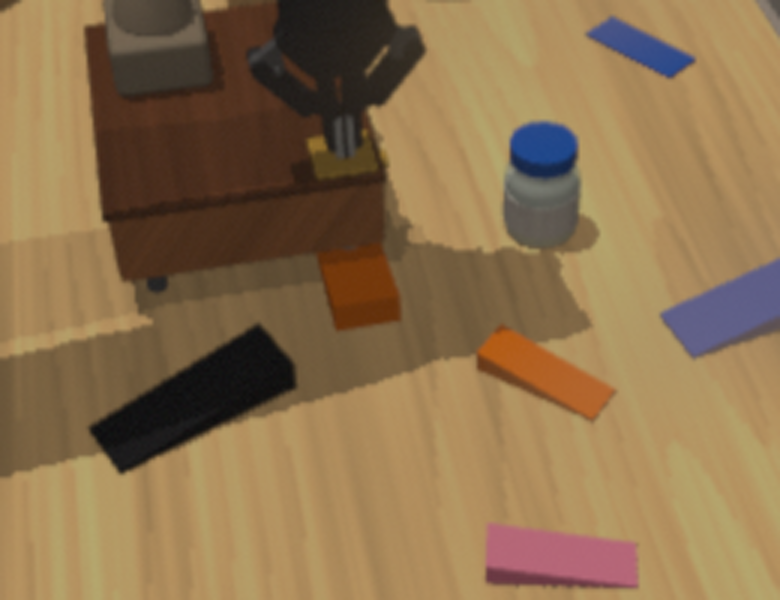

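The fingertips hold about 10 N on the plate. From the 4 N to the 10 N press the corner moved under 0.2 mm, at the level height of 104 mm. The wedge is in place at (360,285) and the chest is where it was at (105,215). I'm handing it in with the press held.

```bash
python3 -c "
from bench import ticket
print(ticket.job_done())"
```

```text
the job is handed in; nothing more can be done
None
```

I pushed the orange wedge in until it was snug (about 5 N) and handed the job in at about 12 s, still pressing the brass plate at about 10 N; the chest was level, hadn't visibly shifted and no longer rocked.

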